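# Eject a moulded pump cover and slide it onto the cooling plate

### The arm

A 6-joint arm with a two-finger parallel gripper is mounted at the origin on the work surface. World frame = base frame: x ahead of the robot, y to its left, z up, the work surface at z = 0. Lengths are in m, angles in degrees, forces in N, time in s.
With the tool pointing down it reaches from about 0.325 to 0.775 m from the base axis. Payload 5.5 kg.
Tool frame: the origin (TCP) lies at the centre of the arm's flange, where the gripper is bolted on; the fingertips stand 182 mm ahead of it and the grasp point (between the pads) lies 163 mm ahead of it; z points along the fingers, y is the direction in which the jaws open and shut (so a half turn about z gives the same grasp; the last joint's range is limited). The gripper opens to 88 mm and grips with 3 to 60 N. Pads are 20 mm wide; open, the fingers measure 115 mm over their backs; the gripper's body (75 mm by 178 mm) begins 61 mm behind the grasp point.
Start: joints at [-73.321, 5.22, 70.514, -0, 104.267, -3.249], TCP at [0.204, -0.564, 0.405] pointing down, gripper open.
Joint ranges: [-164.24, 164.24], [-49.07, 125.15], [9.68, 141.18], [-86.29, 266.29], [3.28, 154.24], [-151.56, 151.56]. Speed limits (degrees/s): [147.25, 147.25, 172.46, 180, 180, 180].

### API

Orientations are given as [roll, pitch, yaw] about the fixed x, y, z axes, in that order (R = Rz(yaw) Ry(pitch) Rx(roll)).
In Python, from station import r gives the robot as it stands. The module is installed in compiled form; this text tells all that it offers. Calls block until the motion is done:
- r.reach(position, orientation): joint-space move of the TCP to a pose.
- r.servo_line(position, rotation=None, speed=0.15): straight line of the TCP; rotation=None keeps the orientation; speed is the mean speed in m/s.
- r.move_joints(angles): joint-space move.
- r.let_go() and r.grab(squeeze=None): open the fingers fully, or close them until they stop; squeeze is the grip in N (None keeps the last).
- r.wait(seconds).
- r.inverse_kinematics(position, orientation): joint angles nearest the present ones, or None.
- r.sense(): the state.
- r.snapshot(name): name is "scene" or "top"; returns a dict with "frame" (420x560x3 uint8, red, green, blue), "fx", "fy", "cx", "cy" (pixels), "R" (3x3) and "t" (3): a world point X has camera coordinates R X + t. Camera axes: x right, y down, z forward; pixel columns grow to the right and rows downward; lengths in m; the calibration is good to about 2 mm. A picture is of the moment at which its call begins. There is no depth.
A pose or a line that the arm cannot do raises r.IKError and nothing moves.
- r.hand_in(): hands the job in, once; it reports no verdict.
The state is a dict: "clock": time; "joints": joint angles; "joint_vel": joint speeds; "joint_torque": joint torques, N m; "tcp_pos": TCP position; "orientation": TCP orientation; "contact_force": force on the tool from outside, world axes, zero at the start; "torque": the same for the moment, N m; "opening": finger opening in m.
Only numpy, scipy, OpenCV 4.12 (cv2) and the standard library are available. Lean on these libraries where they do the work, as an engineer would, in place of code of your own. Each camera call takes 0.05 s, during which the arm holds its last target. There are 200 camera calls.

### The job

Press the mould's ejector lever all the way down so that the moulded cover rises out of the open cavity, then slide the cover flat along the guide rails until the whole of it lies on the cooling plate, with no edge over the mould or over the plate's far end. Then put the lever fully back up, so that the mould is ready for the next cover, and leave the other things on the bench where they are.

Things in the scene. Friction and masses are not known exactly. Their poses are not given: they have to be found in the camera images.
- mould: Bench mould fixed to the table: aluminium block 156 (x) x 170 (y) mm, face 60 mm above the table, open cavity in its middle, a level steel cooling plate joining its +y side, the ejector lever on its -y side. Origin: at table height under the cavity's centre. y points from cavity to cooling plate, the lever's handle points to -x, z up. Its base plate spans x -85 to 85, y -185 to 245 mm
- die_center (a point): centre of the cavity's mouth, at face height (60 mm), axes as the mould's. Cavity 99 (x) x 107 (y) mm, 17 mm deep. Two guide rails, 10 mm wide and 10 mm above the face, run along y at x = -57.5 and +57.5 mm (105 mm clear between them), from 85 mm before this point to 225 mm after it
- cover: moulded ivory cover: flat rectangular cap 96 (x) x 104 (y) x 16 mm with a shallow round ring on top, 100 to 190 g. Origin: centre of its underside, z up. It starts in the cavity, top 1 mm below the face, 1.5 mm clear all round; with the lever fully down its underside stands 1 mm above the face. Too wide for most grippers: push its -y side
- plate_center (a point): centre of the cooling plate's top, at the mould's (0, 160, 58.5) mm, 1.5 mm lower than the face; axes as the mould's. The plate is 156 (x) x 150 (y) mm: from this point 75 mm back to the block and 75 mm on to its open far end, with no stop there. The rails end 10 mm before the far end
- lever (a joint): ejector lever angle in rad: 0 = fully up (the start; 0.3 rad above level), 0.6 = fully down on its stop (0.3 rad below level). It stays where it is left (friction: about 4 N at the handle to move it, either way) and lifts the ejector pad under the cover 3 mm per 0.1 rad, 18 mm in all
- lever_grip (a point): middle of the lever's black round handle (24 mm thick, 78 mm long, lying along the lever). It moves with the lever, 135 mm from the pivot: at about the mould's (-129, -118, 130) mm when up and (-129, -118, 50) mm when down. Clear on both sides and below
- lever_pivot (a point): the lever's pivot, fixed at the mould's (0, -118, 90) mm; the pivot axis lies along the mould's y, and the lever points from here to the mould's -x
- spare_cover: a finished ivory cover like the first (96 x 104 x 16 mm), lying on the bench; bystander. Origin: centre of its underside
- brush: bench brush lying on the bench between robot and cooling plate; bystander. Origin: middle of the tool's underside
- screwdriver: screwdriver lying on the bench in front of the mould; bystander. Origin: middle of the tool's underside
- spray_bottle: grey bottle, 56 mm wide, 130 mm tall, standing right of the mould beyond the lever; bystander. Origin: centre of its underside
- tube_clamp: small ivory U-shaped clamp, 50 x 70 x 40 mm, on the bench right of the lever; bystander. Origin: centre of its underside
- mug: white mug, 80 mm wide, 90 mm tall; bystander. Origin: centre of its underside
Things that resemble listed ones, but are neither listed nor needed, are in the scene too. Leave any pink or yellow look-alike of the cover alone.

How it is judged (in metres and radians):
On the way, in this order (a step that is already met when the one before it is completed fails the run):
1. the lever is fully down and the cover stands out of the cavity (value of joint lever above 0.54 rad and z of cover in the frame of die_center above -0.001 m), for 0.1 s.
2. the whole cover lies flat on the cooling plate (y of cover in the frame of plate_center between -0.023 and 0.023 m and x of cover in the frame of plate_center between -0.012 and 0.012 m and z of cover in the frame of plate_center between -0.004 and 0.004 m and angle between cover's own z axis and vertical below 0.05 rad), for 0.2 s.
At the end, for the whole second after the job is handed in: The cover lies flat and at rest with its whole outline on the cooling plate (its centre within 23 mm of the plate's centre along the slide, 12 mm across), and the lever is back up (within 0.08 rad of its upper stop) (all of step 2 and value of joint lever below 0.08 rad and velocity of joint lever between -0.05 and 0.05 rad/s and linear speed of cover below 0.02 m/s); the robot touches nothing.
It fails at once if the cover is lifted more than 25 mm clear of the mould's face instead of slid (z of cover in the frame of die_center above 0.025 m).
It fails at once if the cover is tipped by more than 0.3 rad (angle between cover's own z axis and vertical above 0.3 rad).
It fails at once if another thing on the bench is moved by more than 30 mm (distance of any of spare_cover, brush, screwdriver, spray_bottle, tube_clamp, mug from where it was at the start of the episode above 0.03 m).
It also fails if it takes over 56 s, if anything falls off the work surface, if the arm or the gripper's body presses on something with over 40 N, if the wrist force passes 120 N, or if a joint passes its speed limit or range.

## Working session

There is one attempt and no reset: what is moved stays moved. The work goes in short steps, each a Python script; the robot and the scene stay as the last script left them, time stands still between calls to the robot, and variables do not carry over. Pictures are saved under pics/ and viewed, about 8 in all and at most 12, crops included, and the job is handed in when it is done.

```bash
mkdir -p pics
python3 - <<'E'
from station import r
import cv2,numpy as np,pickle
for n in("scene","top"):
    s=r.snapshot(n); pickle.dump(s,open(f"{n}.pkl","wb"))
    cv2.imwrite(f"pics/{n}0.png",cv2.resize(s["frame"][:,:,::-1],(800,600),interpolation=cv2.INTER_CUBIC))
    print(n,s["fx"],s["cx"],s["cy"],np.round(-s["R"].T@s["t"],3),np.round(s["R"],3).tolist())
print(r.sense())
E
```

```text
scene 453.0088004388298 282.0161095712821 202.57756494896216 [1.389 0.278 0.664] [[-0.269, 0.963, -0.013], [0.537, 0.138, -0.832], [-0.799, -0.231, -0.555]]
top 538.976844008594 276.7105964566601 205.72328122741038 [0.385 0.049 1.409] [[-0.019, -1.0, -0.023], [-0.99, 0.022, -0.142], [0.142, 0.02, -0.99]]
{'clock': 0.1, 'joints': array([-7.33200897e+01,  5.25943139e+00,  7.05737619e+01, -1.79606842e-03,
        1.04265553e+02, -3.24878293e+00]), 'joint_vel': array([-0.00680577, -0.05673635, -0.06829342, -0.15676302,  0.02237948,
        0.00447518]), 'joint_torque': array([ 3.33857643e-03, -4.47857380e+01, -4.07572496e+01,  7.00354949e-02,
        2.84070731e-02, -1.10981405e-04]), 'tcp_pos': array([ 0.20452   , -0.56413109,  0.40362502]), 'orientation': array([-1.79901313e+02, -3.85748231e-03,  1.99282488e+01]), 'contact_force': array([ 0.21302254,  0.95771029, -0.22120845]), 'torque': array([-0.08137446,  0.00230899,  0.01743343]), 'opening': 0.08788063446389684}
```

View pics/top0.png

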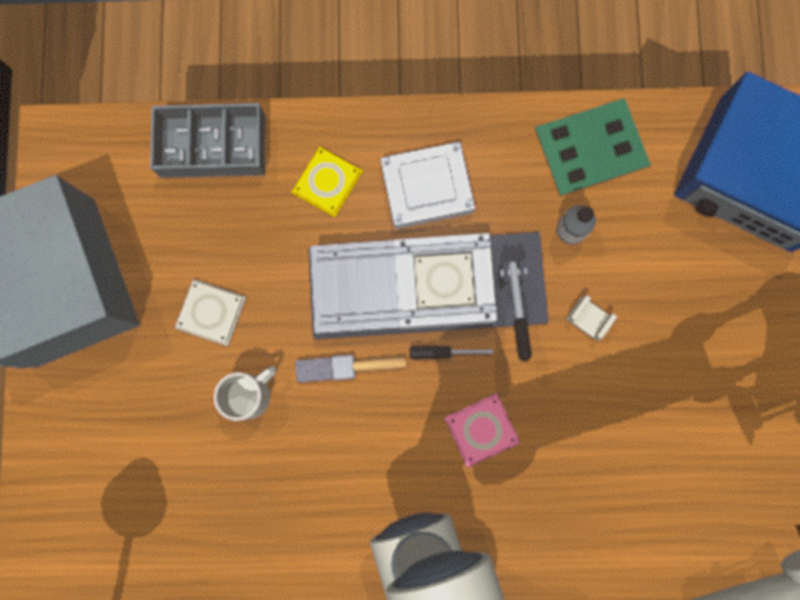

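View pics/scene0.png

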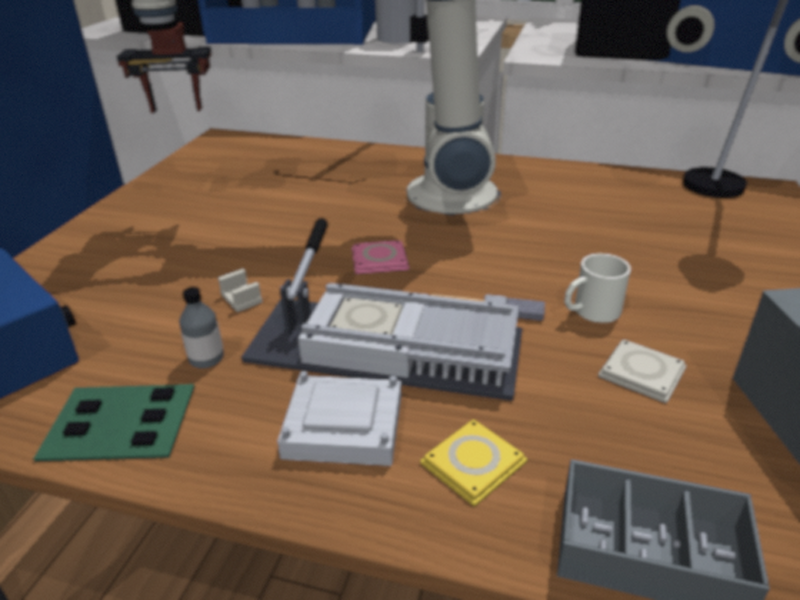

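```bash
cat > h.py <<'E'
import numpy as np,cv2,pickle
def proj(s,P):
    c=np.atleast_2d(P)@s["R"].T+s["t"]; return c[:,:2]/c[:,2:]*[s["fx"],s["fy"]]+[s["cx"],s["cy"]]
def unproj(s,uv,z):
    uv=np.atleast_2d(uv); d=np.c_[(uv-[s["cx"],s["cy"]])/[s["fx"],s["fy"]],np.ones(len(uv))]@s["R"]
    o=-s["R"].T@s["t"]; return o+d*((z-o[2])/d[:,2:])
def M(pose,P):
    x,y,a=pose; P=np.atleast_2d(np.array(P,float)); c,n=np.cos(a),np.sin(a)
    return np.c_[x+c*P[:,0]-n*P[:,1],y+n*P[:,0]+c*P[:,1],P[:,2]]
def ivory(s,seed):
    f=s["frame"]; hsv=cv2.cvtColor(f,cv2.COLOR_RGB2HSV)
    m=((hsv[...,0]>12)&(hsv[...,0]<40)&(hsv[...,1]>18)&(hsv[...,1]<90)&(hsv[...,2]>120)).astype(np.uint8)
    m=cv2.morphologyEx(m,cv2.MORPH_CLOSE,np.ones((5,5)))
    n,l=cv2.connectedComponents(m); b=(l==l[int(seed[1]),int(seed[0])]).astype(np.uint8)
    return cv2.findContours(b,0,2)[0][0][:,0].astype(float)
def overlay(s,pose,lev=0.):
    im=cv2.resize(s["frame"][:,:,::-1],None,fx=2,fy=2,interpolation=cv2.INTER_CUBIC).copy()
    def pl(P,c,cl=True): cv2.polylines(im,[np.round(proj(s,M(pose,P))*2*8+8).astype(int)],cl,c,1,cv2.LINE_AA,3)
    rect=lambda x0,x1,y0,y1,z:[[x0,y0,z],[x1,y0,z],[x1,y1,z],[x0,y1,z]]
    pl(rect(-.0495,.0495,-.0535,.0535,.06),(0,0,255)); pl(rect(-.078,.078,-.085,.085,.06),(0,255,0))
    pl(rect(-.078,.078,.085,.235,.0585),(255,0,0)); pl(rect(-.085,.085,-.185,.245,.006),(255,0,255))
    a=.3-lev; pl([[0,-.118,.09],[-.174*np.cos(a),-.118,.09+.174*np.sin(a)]],(0,255,255),False)
    return im
E
python3 - <<'E'
from h import *
T=pickle.load(open("top.pkl","rb"));S=pickle.load(open("scene.pkl","rb"))
for s,seed in((T,(295,187)),(S,(238,223))):
    c=ivory(s,seed); w=unproj(s,c,.059)
    R=cv2.minAreaRect(w[:,:2].astype(np.float32)*1000); print(len(c),R)
# yaw + pos: fit to block/plate corners in top picked roughly, refined by overlay
px=np.array([[312,247],[315,336],[491,235],[495,327]])*.7
W=unproj(T,px,.059);print(np.round(W,4))
R=cv2.minAreaRect(unproj(T,ivory(T,(295,187)),.059)[:,:2].astype(np.float32)*1000)
a=np.arctan2(*( (W[0]-W[2]+W[1]-W[3])[:2]*[-1,1]));print("yaw",np.degrees(a))
pose=[R[0][0]/1000,R[0][1]/1000,a]
pickle.dump(pose,open("pose.pkl","wb"))
t=overlay(T,pose)[280:760,380:820];s=overlay(S,pose)[280:640,300:800]
t=cv2.resize(t,None,fx=.9,fy=.9);s=s[:,:]
o=np.zeros((600,800,3),np.uint8)
cv2.imwrite("pics/ovT.png",cv2.resize(overlay(T,pose)[300:560,400:800],None,fx=2,fy=2)); cv2.imwrite("pics/ovS.png",cv2.resize(s,None,fx=1.6,fy=1.6))
E
```

```text
28 ((602.1647338867188, -10.812751770019531), (93.937744140625, 101.96431732177734), 3.006247043609619)
27 ((-445.1314697265625, -491.3740234375), (3236.115234375, 4112.78369140625), 11.0657320022583)
[[ 0.6671  0.2232  0.059 ]
 [ 0.5071  0.2185  0.059 ]
 [ 0.6814 -0.0973  0.059 ]
 [ 0.5164 -0.0983  0.059 ]]
yaw 2.1158692957825873
```

View pics/ovT.png

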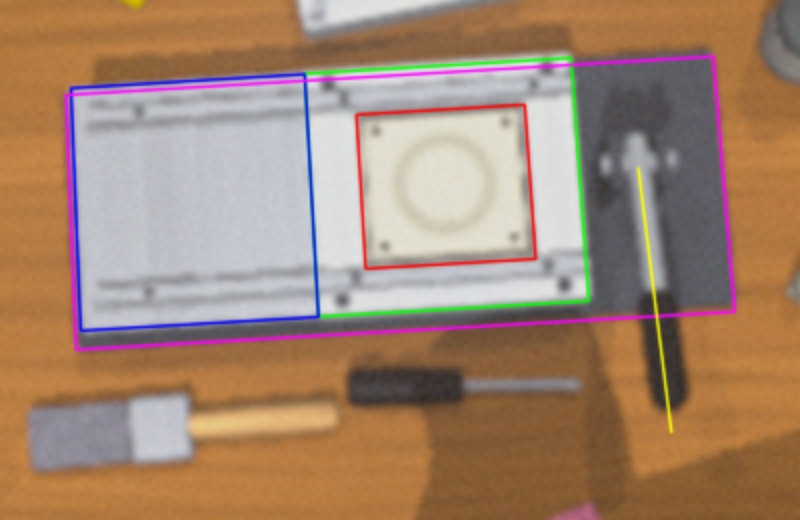

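View pics/ovS.png

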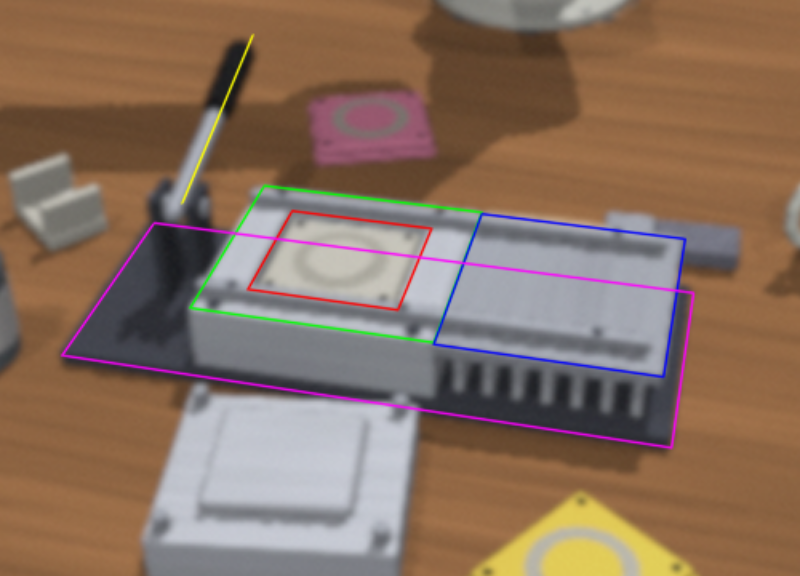

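Run:
```python
from h import *
T=pickle.load(open("top.pkl","rb"));S=pickle.load(open("scene.pkl","rb"));p=pickle.load(open("pose.pkl","rb"))
K=lambda s:np.array([[s["fx"],0,s["cx"]],[0,s["fy"],s["cy"]],[0,0,1]])@np.c_[s["R"],s["t"]]
t=lambda X,Y:((X/2+400)/2,(Y/2+300)/2); c=lambda X,Y:((X/1.6+300)/2,(Y/1.6+280)/2)
def inv(w): d=w[:2]-p[:2]; a=p[2]; return [np.cos(a)*d[0]+np.sin(a)*d[1],-np.sin(a)*d[0]+np.cos(a)*d[1],w[2]]
for n,a,b in(("tip",t(669,406),c(242,42)),("blackstart",t(654,292),c(214,112)),("cover c",t(446,184),c(343,259)),("plate far -x",t(82,328),c(686,238)),("plate far +x",t(73,90),c(664,376)),("block -y+x",t(570,62),c(191,308)),("block -y-x",t(588,302),c(264,186))):
    h=cv2.triangulatePoints(K(T),K(S),np.array(a).reshape(2,1),np.array(b).reshape(2,1))[:,0]; w=h[:3]/h[3]
    print(n,np.round(w,4),"mould",np.round(inv(w),4), "res",np.round(proj(T,w)[0]-a,1))
for q in((82,328),(73,90),(570,62),(588,302)): print(np.round(inv(unproj(T,t(*q),.059)[0]),4))
print(p)
```

```text
tip [ 0.4545 -0.1362  0.1398] mould [-0.1522 -0.1199  0.1398] res [ 0.1 -0. ]
blackstart [ 0.5242 -0.1335  0.1164] mould [-0.0824 -0.1197  0.1164] res [ 0.1 -0. ]
cover c [ 0.6017 -0.0115  0.0568] mould [-0.0005 -0.0006  0.0568] res [-0.6  0.2]
plate far -x [0.5152 0.2207 0.0568] mould [-0.0784  0.2346  0.0568] res [-0.8  0.1]
plate far +x [0.6687 0.226  0.0548] mould [0.0753 0.2342 0.0548] res [-0.7  0.1]
block -y+x [ 0.6794 -0.0939  0.055 ] mould [ 0.0741 -0.0859  0.055 ] res [-0.3  0.1]
block -y-x [ 0.5249 -0.0994  0.056 ] mould [-0.0804 -0.0857  0.056 ] res [-0.3  0.1]
[-0.0784  0.2323  0.059 ]
[0.0746 0.2318 0.059 ]
[ 0.0735 -0.0861  0.059 ]
[-0.0805 -0.0861  0.059 ]
[0.6021647338867188, -0.010812751770019531, np.float64(0.03692888575325992)]
```

```bash
cat >> h.py <<'E'
from station import r
pose=[.6015,-.011,.0380]; YAW=np.degrees(pose[2])
def tcp(P,reachz=.163): w=M(pose,P)[0]; w[2]+=reachz; return w
def lev(l,rho=.130,px=.004): a=.3-l; return tcp([px-rho*np.cos(a),-.119,.09+rho*np.sin(a)])
def st(n):
    s=r.sense(); print(n,round(s["clock"],2),np.round(s["tcp_pos"],4),"F",np.round(s["contact_force"],1),"op",round(s["opening"],4))
E
python3 - <<'E'
from h import *
O=[180,0,YAW]
g=lev(0); r.reach(g+[0,0,.09],O); st("above")
r.servo_line(g,speed=.12); st("at")
r.grab(12); st("grip")
for l in (.15,.3,.45,.56,.61):
    r.servo_line(lev(l),speed=.08); st(l)
s=r.snapshot("scene"); pickle.dump(s,open("s1.pkl","wb"))
cv2.imwrite("pics/s1.png",cv2.resize(overlay(s,pose,.6)[200:640,200:800],(800,587)))
E
```

```text
above 1.97 [ 0.4858 -0.1351  0.3815] F [-0.4 -0.7  0.5] op 0.0877
at 2.87 [ 0.4861 -0.1346  0.2924] F [ 0.3  0.3 -0.5] op 0.0877
grip 3.87 [ 0.4859 -0.1354  0.2914] F [ 0.4 -5.2 -1. ] op 0.0237
0.15 4.26 [ 0.4817 -0.1355  0.2719] F [ 2.5 -6.1 -3.7] op 0.0239
0.3 4.65 [ 0.4804 -0.1356  0.2525] F [ 3.3 -6.3 -3.8] op 0.0235
0.45 5.04 [ 0.482  -0.1355  0.2332] F [ 3.7 -7.4 -3.8] op 0.0232
0.56 5.37 [ 0.4849 -0.1354  0.2193] F [ 3.8 -5.4 -3.5] op 0.0235
0.61 5.62 [ 0.4868 -0.1353  0.2133] F [ 3.8 -5.7 -1. ] op 0.0238
```

View pics/s1.png

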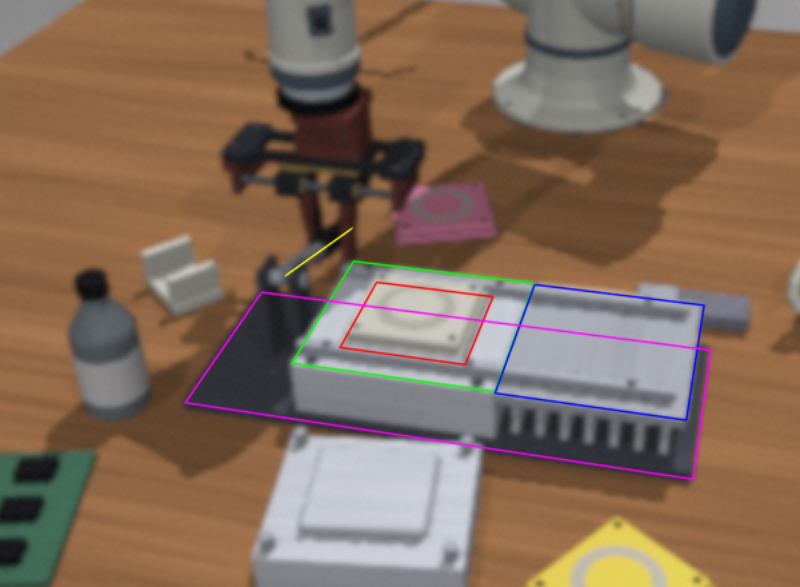

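Run:
```python
from h import *
for l in (.63,.65,.67):
    r.servo_line(lev(l),speed=.03); r.wait(.1); st(l)
r.wait(.2)
r.let_go(); st("open")
p=r.sense()["tcp_pos"]; r.servo_line([p[0],p[1],.36],speed=.2)
r.grab(10)
s=r.snapshot("scene"); t=r.snapshot("top"); pickle.dump((s,t),open("s2.pkl","wb"))
o=overlay(s,pose,.6)[240:640,220:740]; q=overlay(t,pose,.6)[300:560,400:800]
o=cv2.resize(o,(800,615))[200:500];q=cv2.resize(q,(460,299))
im=np.zeros((600,800,3),np.uint8); im[:300]=o; im[300:599,:460]=q
cv2.imwrite("pics/s2.png",im); st("up")
```

```text
0.63 6.02 [ 0.4874 -0.1352  0.2112] F [ 2.  -5.9  0.3] op 0.0237
0.65 6.37 [ 0.4882 -0.1352  0.2099] F [-0.8 -4.8  6.7] op 0.0236
0.67 6.72 [ 0.4893 -0.1352  0.2083] F [-4.2 -4.  11.4] op 0.0236
open 8.0 [ 0.4889 -0.1344  0.206 ] F [0.6 0.8 0.5] op 0.0878
up 10.36 [ 0.4889 -0.1344  0.36  ] F [-0.4 -0.4  0.7] op 0.0005
```

View pics/s2.png

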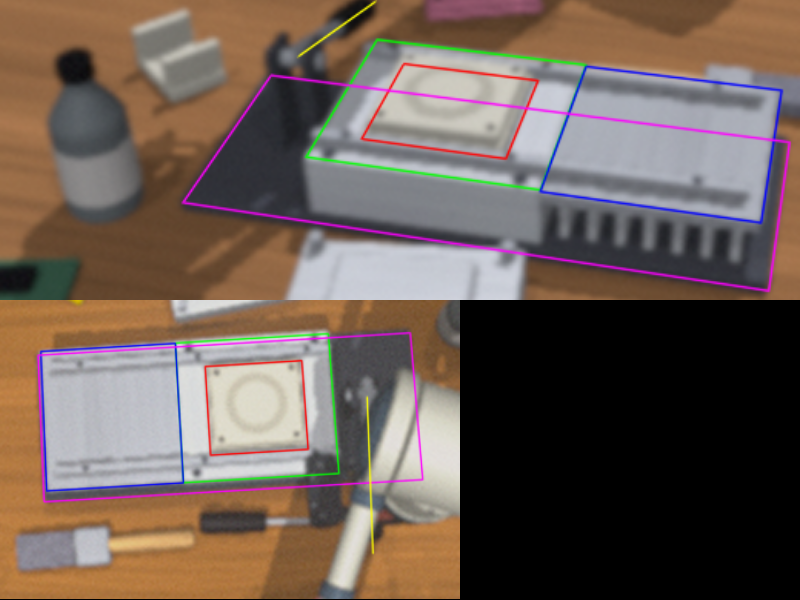

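Run:
```python
from h import *
A=tcp([-.0005,-.077,.130],.182)
c=[(abs(q[5]),y) for y in(YAW+90,YAW-90) if (q:=r.inverse_kinematics(A,[180,0,y])) is not None]; print(c)
O=[180,0,min(c)[1]]
r.reach(A,O); st("above")
r.servo_line(tcp([-.0005,-.077,.067],.182),speed=.06); st("down")
for y in(-.060,-.03,0,.04,.07,.088):
    r.servo_line(tcp([-.0005,y,.067],.182),speed=.06); st(y)
s=r.snapshot("scene"); t=r.snapshot("top"); pickle.dump((s,t),open("s3.pkl","wb"))
o=overlay(s,pose,.6)[240:640,220:740]; q=overlay(t,pose,.6)[300:560,400:800]
im=np.zeros((600,800,3),np.uint8); im[:300]=cv2.resize(o,(800,615))[200:500]; im[300:599,:460]=cv2.resize(q,(460,299))
cv2.imwrite("pics/s3.png",im)
```

```text
[(np.float64(13.657879705690481), np.float64(92.17723962149712))]
above 11.65 [ 0.6038 -0.0881  0.3122] F [-0.8 -0.7  1. ] op 0.0002
down 12.85 [ 0.6041 -0.088   0.2497] F [-0.1  0.1  1.2] op 0.0006
-0.06 13.28 [ 0.6033 -0.0704  0.2491] F [0.4 0.6 0.2] op 0.0007
-0.03 13.93 [ 0.6021 -0.0406  0.249 ] F [ 0.5 -0.9 -0.2] op 0.0003
0 14.58 [ 0.601  -0.0106  0.2489] F [-0.5  0.5 -0.2] op 0.0005
0.04 15.4 [0.5995 0.0291 0.2491] F [-0.  -0.8  1. ] op 0.0003
0.07 16.05 [0.5983 0.0593 0.2491] F [-0.5  0.2 -0.3] op 0.0002
0.088 16.5 [0.5976 0.0774 0.2489] F [ 0.4  0.5 -0.4] op 0.0006
```

View pics/s3.png

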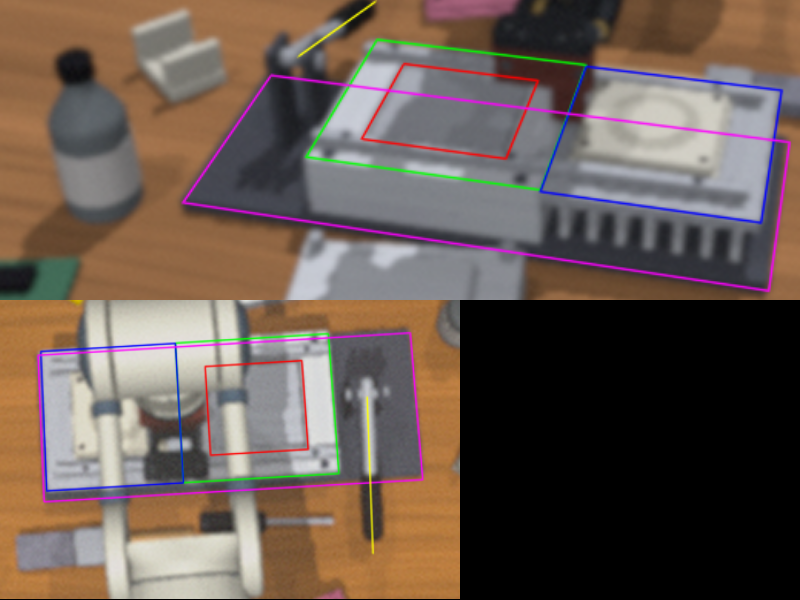

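```bash
cat >> h.py <<'E'
def inv(w): d=w[:2]-pose[:2]; a=pose[2]; return np.array([np.cos(a)*d[0]+np.sin(a)*d[1],-np.sin(a)*d[0]+np.cos(a)*d[1]])
E
python3 - <<'E'
from h import *
s,t=pickle.load(open("s3.pkl","rb"))
f=lambda X,Y:((X*.65+220)/2,((Y+200)*.65+240)/2)
# top-face corners (eyeballed): near-left, near-right, far-right
for q in((582,140),(720,163),(727,92),(652,122)): print(np.round(inv(unproj(s,f(*q),.0745)[0]),4))
E
```

```text
[0.0374 0.1072]
[0.0425 0.204 ]
[-0.042   0.1988]
[0.0061 0.1513]
```

Run:
```python
from h import *
r.servo_line(tcp([-.0005,.096,.067],.182),speed=.04); r.wait(.3); st("push end")
r.servo_line(tcp([-.0005,.070,.067],.182),speed=.06)
r.servo_line(tcp([-.0005,.070,.200],.182),speed=.15)
r.let_go()
# lever: gripper frame above low handle
g=lev(.6); r.reach(g+[0,0,.12],[180,0,YAW]); st("above lever")
s=r.snapshot("scene"); t=r.snapshot("top"); pickle.dump((s,t),open("s4.pkl","wb"))
c=ivory(t,proj(t,M(pose,[.0,.16,.0745]))[0]); R=cv2.minAreaRect(unproj(t,c,.0745)[:,:2].astype(np.float32)); print(R,inv(np.array(R[0])))
o=overlay(s,pose,.6)[240:640,220:740]; q=overlay(t,pose,.6)[300:560,400:800]
im=np.zeros((600,800,3),np.uint8); im[:300]=cv2.resize(o,(800,615))[200:500]; im[300:599,:460]=cv2.resize(q,(460,299))
cv2.imwrite("pics/s4.png",im)
```

```text
push end 17.25 [0.5974 0.0848 0.249 ] F [-0.5  0.6  0.1] op 0.0006
above lever 21.34 [ 0.4861 -0.1342  0.3349] F [0.4 0.1 0.6] op 0.0878
((0.596055269241333, 0.14624448120594025), (0.09628917276859283, 0.1001451164484024), 1.7506998777389526) [0.00053305 0.15733781]
```

View pics/s4.png

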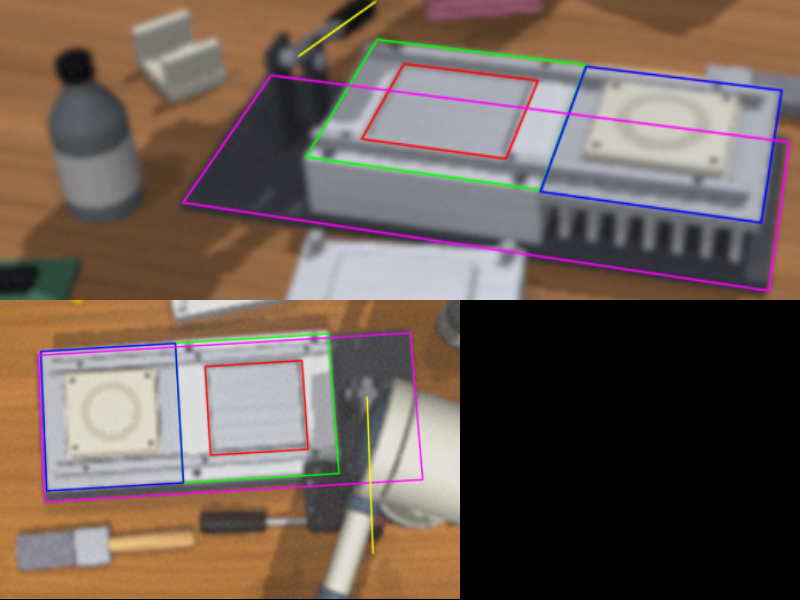

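Run:
```python
from h import *
r.servo_line(lev(.635),speed=.12); st("at")
r.grab(12); st("grip")
for l in (.45,.3,.15,.05,.02,0,-.02,-.04,-.06):
    r.servo_line(lev(l),speed=.06 if l>.03 else .03); r.wait(.1); st(l)
    if l<=.02 and r.sense()["contact_force"][2]<-9: break
r.let_go(); st("open")
p=r.sense()["tcp_pos"]; r.servo_line([p[0],p[1],p[2]+.1],speed=.12)
r.reach([.35,-.35,.42],[180,0,YAW]); st("away")
s=r.snapshot("scene"); t=r.snapshot("top"); pickle.dump((s,t),open("s5.pkl","wb"))
c=ivory(t,proj(t,M(pose,[.0,.16,.0745]))[0]); print(inv(np.array(cv2.minAreaRect(unproj(t,c,.0745)[:,:2].astype(np.float32))[0])))
o=overlay(s,pose,0)[160:640,220:740]; q=t["frame"][:,:,::-1]
im=np.zeros((600,800,3),np.uint8); im[:300]=cv2.resize(o,(800,738))[60:360]; im[300:,:400]=cv2.resize(q,(400,300))
s0=pickle.load(open("scene.pkl","rb")); im[300:,400:]=cv2.resize(cv2.absdiff(s0["frame"],s["frame"]),(400,300))
cv2.imwrite("pics/s5.png",im)
```

```text
at 22.62 [ 0.4877 -0.1345  0.2113] F [-0.  -0.2 -0. ] op 0.088
grip 23.62 [ 0.4873 -0.1353  0.2103] F [-0.5 -4.  -1. ] op 0.0233
0.45 24.27 [ 0.4815 -0.1355  0.2342] F [-1.2 -4.7  1.6] op 0.0232
0.3 24.85 [ 0.48   -0.1356  0.2536] F [-1.3 -6.1  1.4] op 0.0238
0.15 25.43 [ 0.4815 -0.1355  0.2728] F [-0.9 -5.4  2.6] op 0.0239
0.05 25.89 [ 0.484  -0.1354  0.2854] F [-1.  -5.2  0.5] op 0.0236
0.02 26.27 [ 0.485  -0.1354  0.2884] F [-0.4 -6.1 -2.1] op 0.0239
0 26.62 [ 0.4857 -0.1354  0.2906] F [ 0.5 -5.7 -3.5] op 0.0235
-0.02 26.98 [ 0.4863 -0.1354  0.2919] F [ 0.7 -7.  -7.1] op 0.0238
-0.04 27.32 [ 0.4868 -0.1355  0.293 ] F [ -0.5  -7.8 -11. ] op 0.0237
open 28.41 [ 0.4876 -0.1344  0.2964] F [-0.8  0.   0.3] op 0.088
away 30.4 [ 0.3505 -0.3495  0.4196] F [-0.7 -0.4 -0.1] op 0.0879
[0.00058665 0.15725091]
```

View pics/s5.png

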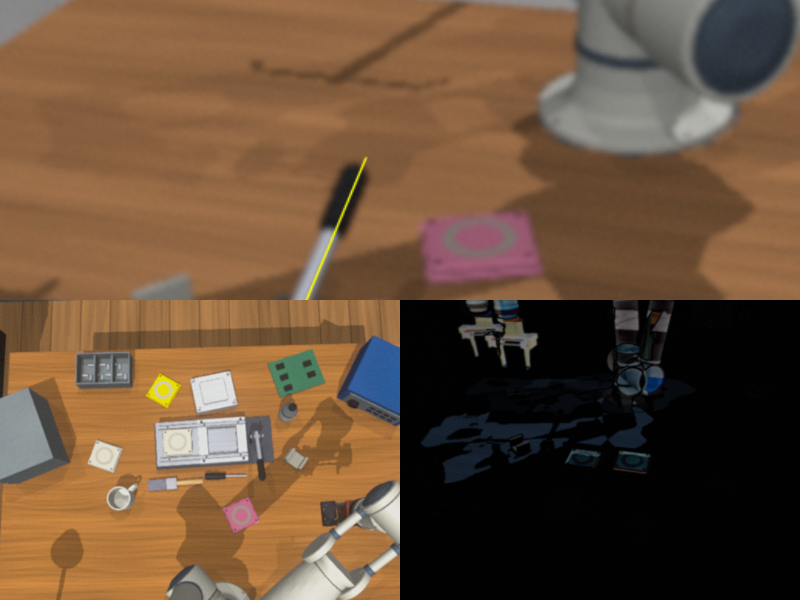

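```bash
python3 -c "
from station import r
r.wait(.3); print(r.sense()['clock']); r.hand_in()"
```

```text
30.8
the job is handed in; nothing more can be done
```

The job is done and handed in at 30.8 s. No verdict was reported, so the checks below are my own.

**What I did:** I gripped the lever and pressed it down until the stop pushed back with about 11 N, and the cover rose out of the cavity. I slid the cover onto the cooling plate with closed fingers. Then I lifted the lever until the upper stop resisted with about 11 N, and moved the arm clear.

**Last checks:**
- **Cover:** measured in the top image at mould (0.6, 157) mm. That is about 3 mm short of the plate's centre along the slide and 0.6 mm across, well inside both tolerances. I did not measure its height or tilt; it looks flat in the images.
- **Lever and bench:** comparing the scene camera's first and last pictures, the only differences are the cover's old and new places, the arm and its shadow. The lever is back at its starting angle and nothing else moved visibly.

**What disagreed:**
- **Handle position:** I measured the lever handle's middle about 12 mm closer to the pivot than stated. I gripped between the two points, and both stops were still reached.
- **Mould yaw:** it came out at 2.1° from the block's edges but 3.0° from the cover's outline. I used 2.2°, and the cover slid without trouble.
- **Vertical force:** the reading had an unexpected sign while the lever was moving, but it behaved as expected at the stops.

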